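Gauge a brass sleeve and hold the slit-lamp shutter half open

ROBOT

A 6-joint arm with a two-finger parallel gripper is mounted at the origin on the work surface. World frame = base frame: x ahead of the robot, y to its left, z up, the work surface at z = 0. Lengths are in mm, angles in rad, forces in N, time in s.
With the tool pointing down it reaches from about 275 to 750 mm from the base axis. Payload 10.2 kg.
Tool frame: the origin (TCP) lies at the very end of the fingers, on their centre line; the grasp point (between the pads) lies 19 mm behind it; z points along the fingers, y is the line along which they close (so a half turn about z gives the same grasp; the last joint's range is limited). The gripper opens to 85 mm and grips with 20 to 120 N. Pads are 22 mm wide; open, the fingers measure 114 mm over their backs; the gripper's body (76 mm by 85 mm) begins 54 mm behind the grasp point. The pads swing forward as they close: fully open they stand 13 mm farther back than shut.
Start: joints at [0.986, 0.313, 1.498, -0, 1.331, -0.223], TCP at [185.841, 491.014, 231.294] pointing down, gripper open.
Joint ranges: [-2.94, 2.94], [-0.97, 2.17], [0.19, 2.56], [-1.23, 4.37], [0.02, 3.11], [-2.88, 2.88]. Speed limits (rad/s): [2.39, 2.39, 3.01, 3.14, 3.14, 3.14].

INTERFACE

Orientations are given as a unit quaternion [w, x, y, z].
In Python, from rig import ctrl, optics gives the robot as it stands. The module is installed in compiled form; this text tells all that it offers.
- The arm moves only by the shell command python3 -m handwheel 'ROWS' [FORCE]. ROWS is JSON, a list that holds one entry, the list of rows, each a list of 5 numbers: the gripper command: -1 is fully open, 1 is shut, values between are in proportion, then the shift along the world's x, y, z in units of 50 mm (1.0 is 50 mm), then the turn about the world's z in units of 8 degrees (1.0 is 8 degrees). In form: [[[gripper, tx, ty, tz, twist], ...]]. A call has 1 to 10 rows; each row shifts and turns the commanded pose from where the row before left it; what a row does not reach is not made up. A row lasts 1/10 s, in which the tool goes at most 50 mm and 8.59 degrees, less where a joint would pass 70% of its speed; a pose out of reach is approached as far as the arm can. A call is refused whole if a number of a shift passes 1 or a number of a turn 1, either way. A call with a gripper value outside its range is refused whole. The fingers move at their own pace and stop on an object; FORCE is the grip in N (left out, the last holds). Time passes only in rows, so rows that do not move let the fingers close. It gives the time, the measured TCP pose, the force, the opening and the grip force at its end, in the units of the state.
- ctrl.sense(): the state, without advancing time (a new reading comes with each control period).
- optics.capture(name): name is "scene" or "top" or "wrist"; returns a dict with "img" (420x560x3 uint8, blue, green, red), "K" (3x3 intrinsics, pixels), "dist_coeffs" ([k1, k2, p1, p2, k3] as OpenCV has them; the pictures are not rectified), "R" (3x3) and "t" (3): a world point X has camera coordinates R X + t. Camera axes: x right, y down, z forward; pixel columns grow to the right and rows downward; lengths in mm; the calibration is good to about 2 mm. A picture is of the moment at which its call begins. There is no depth.
- ctrl.finish_job(): hands the job in; it is judged then, once.
The state is a dict: "time_s": time; "joints": joint angles; "dq": joint speeds; "tau": joint torques, N m; "eef_pos": TCP position; "ee_rot": TCP orientation; "force": force on the tool from outside, world axes, zero at the start; "wrist_torque": the same for the moment, N m; "grip_width": opening from 0.0 (shut) to 1.0 (fully open); "grip_force": force on a finger pad.
Only numpy, scipy, OpenCV 4.12 (cv2) and the standard library are available. Lean on these libraries where they do the work, as an engineer would, in place of code of your own. Each camera call takes 0.05 s, during which the arm holds its last target. There are 200 camera calls.

TASK

Two brass sleeves stand on the cork pad and only one has a bore wide enough for the steel gauge pin on the inspection stand: slide that one down over the pin until it sits on the base plate and let go of it, and put the other one, the reject, in the plywood tray. Once both are sorted, push the tab of the stand's sprung lamp shutter to half of its travel (tab level with the broad middle stroke) to light the gauged sleeve, and finish while holding it there, still, since it springs shut if released. Do not disturb the notebooks, the spool or the hammer.

Things in the scene. Friction and masses are not known exactly. Their poses are not given: they have to be found in the camera images.
- stand: inspection stand, fixed to the table: dark steel base plate 260 x 170 x 12 mm; origin at the centre of its underside, z up. At its -x end a grey lamp housing 60 (x) x 160 (y) x 72 mm stands on the plate (x from -125 to -65 mm, top 84 mm above the table), its window and shutter on its +x face; at x = +75 mm stands the gauge pin. Three black strokes across the front edge of the housing's top, at y = -30, 0 (broad: half travel) and +30 mm, show shut, half and full
- pin_foot (a point): foot of the steel gauge pin on the stand, on the pin's axis at the top of the base plate (12 mm above the table). The pin is 17 mm in diameter, 52 mm tall, the last 12 mm a cone down to 8 mm. Axes as the stand's; z up along the pin
- shutter (a joint): travel of the aluminium lamp shutter along the stand's +y, m: 0 shut (where its spring holds it), 0.060 fully open, 0.030 half. The spring pushes it back with 3 N when shut, 9 N at half and 15 N fully open; it springs shut when released
- tab (a point): upright aluminium tab on the shutter, the part to grip or push, standing just in front of the lamp housing and above its top; the block is 12 (x) x 16 (y) x 40 (z) mm, this point at its centre (124 mm above the table, 40 mm above the housing's top), axes as the stand's; it moves with the shutter along the stand's y, which is the way to pinch it
- sleeve_a_mid (a point): centre (half-way up) of brass sleeve A, loose: upright tube 34 mm outside diameter, 36 mm tall, bore 20 mm, 180 g or so; it goes over the pin; z is its axis. Which of the two pad places it stands at varies
- sleeve_b_mid (a point): centre (half-way up) of brass sleeve B, loose: same outside, 34 mm diameter, 36 mm tall, but bore 12 mm, 240 g or so; it does not go over the pin; z is its axis
- pad: cork pad fixed to the table, 240 (x) x 120 (y) x 4 mm, origin at the centre of its underside; the two sleeves start on it about 110 mm apart along its x axis
- notebooks: bystander: stack of five notebooks, 112 x 152 x 80 mm, origin at the centre of its underside
- spool: bystander: wooden thread spool standing upright, 44 mm diameter, 50 mm tall, origin at the centre of its underside
- hammer: bystander: small hammer 240 mm long, lying on the table along its x axis
- tray: open plywood tray fixed to the table, 150 x 150 mm, 35 mm tall, walls and floor 4 mm thick; origin at the centre of its underside; for the sleeve that does not fit the pin
There are look-alikes about, which are no part of the job. What is shaped like the part that bears sleeve_b_mid but pink, red or turquoise is not meant.

How it is judged (in metres and radians):
On the way:
1. both sleeves sorted and let go (A down on the pin's foot, B in the tray) with the shutter still shut (horizontal distance between sleeve_a_mid and pin_foot below 0.005 m and z of sleeve_a_mid in the frame of pin_foot below 0.022 m and angle between the z axis of sleeve_a_mid and the z axis of pin_foot, either way round below 0.12 rad and x of sleeve_b_mid in the frame of tray between -0.07 and 0.07 m and y of sleeve_b_mid in the frame of tray between -0.07 and 0.07 m and height (world z) of sleeve_b_mid below 0.03 m and contact force between the fingers and sleeve_a below 0.2 N and contact force between the fingers and sleeve_b below 0.2 N and value of joint shutter below 0.006 m), for 0.2 s.
At the end, for the whole second after the job is handed in: The fingers hold the shutter's tab (more than 3 N) with the shutter still, 25 to 35 mm open; sleeve A is around the pin, within 5 mm of its axis, upright and down on the base plate (within 4 mm); sleeve B rests in the tray, on its floor (value of joint shutter between 0.025 and 0.035 m and velocity of joint shutter between -0.01 and 0.01 m/s and contact force between the fingers and shutter above 3 N and horizontal distance between sleeve_a_mid and pin_foot below 0.005 m and z of sleeve_a_mid in the frame of pin_foot below 0.022 m and angle between the z axis of sleeve_a_mid and the z axis of pin_foot, either way round below 0.12 rad and x of sleeve_b_mid in the frame of tray between -0.07 and 0.07 m and y of sleeve_b_mid in the frame of tray between -0.07 and 0.07 m and height (world z) of sleeve_b_mid below 0.03 m and linear speed of sleeve_b below 0.02 m/s); the arm keeps its last pose, push and grip.
It fails at once if notebooks, spool or hammer moved more than 20 mm (distance of any of notebooks, spool, hammer from where it was at the start of the episode above 0.02 m).
It also fails if it takes over 64 s, if anything falls off the work surface, if the arm or the gripper's body presses on something with over 40 N, if the wrist force passes 120 N, or if a joint passes its speed limit or range.

## Working session

There is one attempt and no reset: what is moved stays moved. The work goes in short steps, Python scripts to look and compute and a shell command to move; the robot and the scene stay as the last step left them, time stands still between calls to the robot, and variables do not carry over. Pictures are saved under pics/ and viewed, at most 14 in all, crops included, and the job is handed in when it is done.

```bash
mkdir -p pics
cat > h.py <<'E'
import cv2,numpy as np
from rig import ctrl,optics
def cap(n,f=None):
    c=optics.capture(n)
    if f: cv2.imwrite('pics/'+f,c['img'])
    return c
def ray(c,px):
    p=cv2.undistortPoints(np.array([[px]],float),np.array(c['K']),np.array(c['dist_coeffs']))[0,0]
    R=np.array(c['R']);t=np.array(c['t']).ravel()
    return -R.T@t, R.T@np.array([p[0],p[1],1])
def onz(c,px,z):
    o,d=ray(c,px); return o+d*(z-o[2])/d[2]
def proj(c,X):
    R=np.array(c['R']);t=np.array(c['t']).ravel().astype(float)
    return cv2.projectPoints(np.array(X,float).reshape(-1,1,3),cv2.Rodrigues(R)[0],t,np.array(c['K']),np.array(c['dist_coeffs']))[0][:,0]
E
python3 - <<'E'
from h import *
for n in('top','scene'):
    c=cap(n,n+'1.png'); print(n,ray(c,(280,210)))
print(ctrl.sense())
E
```

```text
top (array([ 310.2718876 ,   26.21268379, 1075.27336112]), array([ 0.17980563, -0.01391379, -0.983633  ]))
scene (array([1149.8504723 ,   96.23748849,  978.80714503]), array([-0.61193256, -0.06810432, -0.78804942]))
{'time_s': 0.1, 'joints': array([ 9.85610224e-01,  3.13412017e-01,  1.49831327e+00, -2.03579824e-05,
        1.33099861e+00, -2.23401010e-01]), 'dq': array([-0.00166533, -0.00050183, -0.00259619, -0.00094932,  0.0018764 ,
       -0.00160704]), 'tau': array([ 2.96975675e-03, -4.12904370e+01, -2.60146111e+01, -3.04882915e-04,
        3.05364891e-03,  8.24076551e-05]), 'eef_pos': array([185.71741482, 490.8273623 , 230.80111446]), 'ee_rot': array([-2.13410044e-04,  1.79905216e-01,  9.83683787e-01, -5.23913184e-04]), 'force': array([-0.38736371,  0.36237773,  0.622109  ]), 'wrist_torque': array([-0.01787062,  0.02077229, -0.0075881 ]), 'grip_force': 0.0, 'grip_width': 1.0026612340425893}
```

View pics/top1.png

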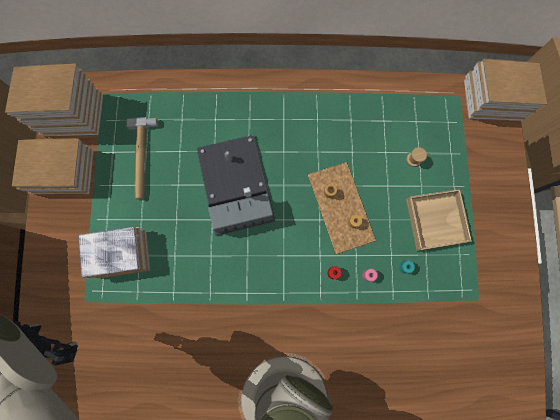

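View pics/scene1.png

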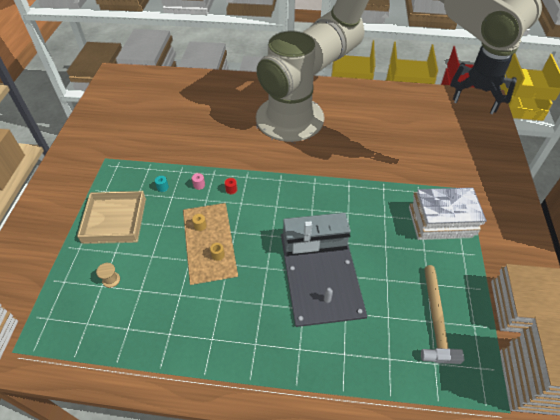

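The top view shows the stand (about 235,185) with its pin (230,157) and tab (247,190). The brass sleeves are at (331,190) and (356,221), and the tray is at (440,220). The notebooks are at (112,252), the spool at (418,157) and the hammer at (140,155). Next I'll enlarge the working area.

Run:
```python
from h import *
i=cv2.imread('pics/top1.png')[130:260,190:385]
cv2.imwrite('pics/crop1.png',cv2.resize(i,None,fx=4,fy=4,interpolation=cv2.INTER_CUBIC))
c=cap('top')
for n,p,z in[('s1',(331,190),40),('s2',(356,221),40),('tray',(440,220),20),('pin',(228,155),64),('tab',(247,190),144),('spool',(419,156),50),('note',(112,250),80)]: print(n,onz(c,p,z).round())
for n,p in[('tc',(407,200)),('tc',(463,191)),('tc',(471,242)),('tc',(416,251))]: print(n,onz(c,p,35).round())
for n,p in[('p',(308,175)),('p',(346,163)),('p',(375,240)),('p',(337,254))]: print(n,onz(c,p,4).round())
```

```text
s1 [ 555. -128.   40.]
s2 [ 470. -194.   40.]
tray [ 475. -439.   20.]
pin [646. 153.  64.]
tab [530.  94. 144.]
spool [ 653. -379.   50.]
note [386. 446.  80.]
tc [ 529. -341.   35.]
tc [ 556. -508.   35.]
tc [ 411. -519.   35.]
tc [ 388. -358.   35.]
p [608. -69.   4.]
p [ 644. -179.    4.]
p [ 422. -254.    4.]
p [ 383. -146.    4.]
```

View pics/crop1.png

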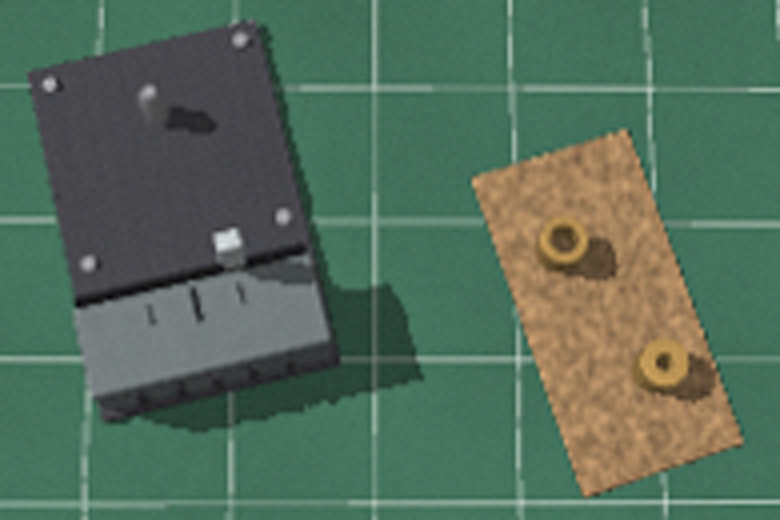

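Sleeve A, with the wide bore, is the upper one (crop 562,242). B is the lower one (crop 663,362). I'll start with B and go above it.

```bash
python3 -m handwheel '[[[-1,0.36,-0.86,0,0.26],[-1,0.36,-0.86,0,0.26],[-1,0.36,-0.86,0,0.26],[-1,0.36,-0.86,0,0.26],[-1,0.36,-0.86,0,0.26],[-1,0.36,-0.86,0,0.26],[-1,0.36,-0.86,0,0.26],[-1,0.36,-0.86,0,0.26]]]' 40
python3 -m handwheel '[[[-1,0.36,-0.86,-0.1,0.26],[-1,0.36,-0.86,-0.1,0.26],[-1,0.36,-0.86,-0.1,0.26],[-1,0.36,-0.86,-0.1,0.26],[-1,0.36,-0.86,-0.1,0.26],[-1,0.36,-0.86,-0.1,0.26],[-1,0.36,-0.86,-0.1,0.26],[-1,0.36,-0.86,-0.1,0.26],[-1,0,0,0,0]]]'
python3 - <<'E'
from h import *
c=cap('wrist','w1.png'); s=ctrl.sense()
print(s['joints'],ray(c,(280,210)))
e=s['eef_pos']; print(proj(c,[e,[470,-194,40],[555,-128,40]]))
c=cap('top')
P=[onz(c,p,12)[:2] for p in((197,148.25),(255.5,135.5))]; d=P[0]-P[1]
print('stand y angle',np.degrees(np.arctan2(d[1],d[0])),np.hypot(*d),P)
E
```

```text
time_s: 0.95
eef_pos: [330.0, 145.3, 231.4]
ee_rot: [0.0, 0.035, 0.999, 0.0]
force: [0.7, 1.4, -0.2]
grip_width: 1.001
grip_force: 0.0
time_s: 1.85
eef_pos: [474.4, -201.1, 189.7]
ee_rot: [-0.001, -0.108, 0.994, 0.0]
force: [-1.1, 1.6, 0.2]
grip_width: 0.997
grip_force: 0.0
[-6.25358939e-01  3.25429182e-01  1.59207377e+00 -5.14800164e-05
  1.22604874e+00 -2.41253828e+00] (array([ 409.00321155, -215.9986039 ,  331.23995662]), array([ 0.25876618,  0.06628382, -0.96371001]))
[[283.71477574 272.72726235]
 [286.82804609 190.98448965]
 [337.13177538 296.32353655]]
stand y angle 103.0214784436164 171.7281715991136 [array([684.0957532 , 248.95739877]), array([722.78890947,  81.64510221])]
```

View pics/w1.png

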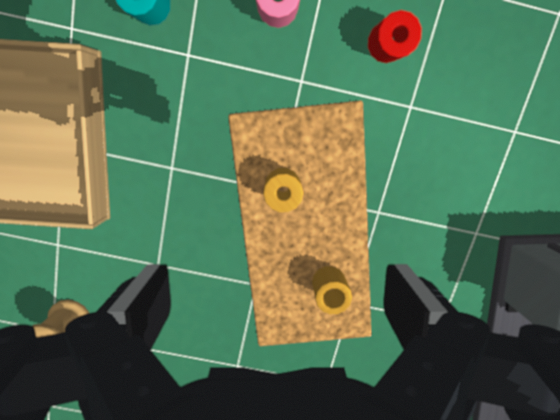

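The wrist view shows B (small bore) at about (284,193) and A (wide bore) at about (334,297). I'll fit both tops precisely.

```bash
cat >> h.py <<'E'
def brass(c,lo=(18,120,110),hi=(28,255,255)):
    h=cv2.cvtColor(c['img'],cv2.COLOR_BGR2HSV)
    m=cv2.inRange(h,lo,hi); m=cv2.morphologyEx(m,cv2.MORPH_OPEN,np.ones((3,3)))
    C,_=cv2.findContours(m,cv2.RETR_EXTERNAL,2)
    return [(cv2.contourArea(k),cv2.minEnclosingCircle(k)) for k in C if cv2.contourArea(k)>150]
E
python3 - <<'E'
from h import *
c=cap('wrist')
for a,((x,y),r) in brass(c):
    p=onz(c,(x,y),40); q=onz(c,(x+r,y),40); print(a,(x,y),r,p,np.linalg.norm(p-q))
for p in((283.5,193),(333.5,297)): print(onz(c,p,40))
print(ctrl.sense()['eef_pos'])
E
```

```text
271.0 (67.19999694824219, 311.8999938964844) 14.948348045349121 [ 624.13171115 -361.9770118    40.        ] 13.905363493779127
1016.5 (328.8892517089844, 291.6614074707031) 22.19645118713379 [ 551.55057653 -132.1238143    40.        ] 20.044928892120925
1271.0 (279.45281982421875, 190.89622497558594) 22.06836700439453 [ 470.54521888 -195.99761326   40.        ] 18.3720382971737
[ 471.5640004  -192.31087523   40.        ]
[ 555.83822564 -126.67178974   40.        ]
[ 473.52647536 -196.44985192  191.03301865]
```

```bash
python3 -m handwheel '[[[-1,-0.04,0.08,-0.6,0],[-1,0,0,-0.8,0],[-1,0,0,-0.8,0],[-1,0,0,-0.8,0],[-1,0,0,-0.5,0],[-1,0,0,0,0],[0,0,0,0,0],[1,0,0,0,0],[1,0,0,0,0],[1,0,0,0,0]]]' 40
python3 -m handwheel '[[[1,0,0,0,0],[1,0,0,0,0],[1,0,0,0.5,0],[1,0,0,1,0]]]'
```

```text
time_s: 3.0
eef_pos: [472.6, -193.6, 17.8]
ee_rot: [0.001, -0.109, 0.994, -0.001]
force: [-2.0, -0.1, 10.7]
grip_width: 0.371
grip_force: 39.0
time_s: 3.4
eef_pos: [470.0, -191.8, 89.7]
ee_rot: [-0.003, -0.109, 0.994, 0.002]
force: [1.0, -1.1, -2.4]
grip_width: 0.374
grip_force: 41.5
```

```bash
python3 -m handwheel '[[[1,0,-0.8,0.2,0],[1,0,-0.8,0,0],[1,0,-0.8,0,0],[1,0,-0.8,0,0],[1,0,-0.8,0,0],[1,0,-0.8,0,0],[1,0,0,0,0]]]'
python3 - <<'E'
from h import *
c=cap('top','t2.png')
i=c['img'][160:280,370:500]; cv2.imwrite('pics/t2c.png',cv2.resize(i,None,fx=4,fy=4))
print(ctrl.sense()['joints'])
E
```

```text
time_s: 4.1
eef_pos: [470.6, -437.2, 100.9]
ee_rot: [0.0, -0.107, 0.994, -0.001]
force: [-0.3, 1.3, -4.6]
grip_width: 0.373
grip_force: 41.7
[-9.27811712e-01  6.82629365e-01  1.27450556e+00 -9.45670326e-05
  1.18516777e+00 -2.71499082e+00]
```

View pics/t2c.png

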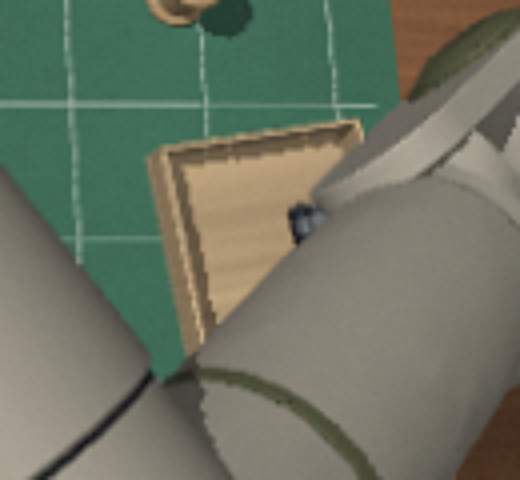

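The arm hides part of the tray, but the gripper is over its middle. I'll lower and release, opening only part way.

```bash
python3 -m handwheel '[[[1,0,0,-0.6,0],[1,0,0,-0.6,0],[1,0,0,-0.4,0],[1,0,0,-0.04,0],[1,0,0,0,0],[-0.2,0,0,0,0],[-0.2,0,0,0,0],[-0.2,0,0,0.5,0],[-0.2,0,0,0.8,0],[-0.6,0,0,0.8,0]]]'
python3 -m handwheel '[[[-1,0.4,0.8,0.2,0],[-1,0.4,0.8,0.2,0],[-1,0.3,0.8,0.1,0],[-1,0.3,0.8,0,0],[-1,0.2,0.8,0,0],[-1,0.1,0.8,0,0],[-1,0,0.8,0,0],[-1,0,0.6,0,0],[-1,0,0,0,0]]]'
python3 - <<'E'
from h import *
c=cap('wrist','w3.png');print(ctrl.sense()['eef_pos']);print(proj(c,[[555.8,-126.7,40]]))
c=cap('top')
for a,((x,y),r) in brass(c): print(a,x,y,r,onz(c,(x,y),40).round(1))
E
```

```text
time_s: 5.15
eef_pos: [471.8, -432.8, 126.2]
ee_rot: [0.0, -0.109, 0.994, -0.0]
force: [0.2, 0.2, -0.1]
grip_width: 0.754
grip_force: 0.0
time_s: 6.05
eef_pos: [557.0, -119.7, 150.3]
ee_rot: [0.001, -0.111, 0.994, 0.0]
force: [0.3, -0.2, 0.4]
grip_width: 1.0
grip_force: 0.0
[ 557.11153594 -121.72915141  150.25285829]
[[268.46656018 202.54811737]]
```

View pics/w3.png

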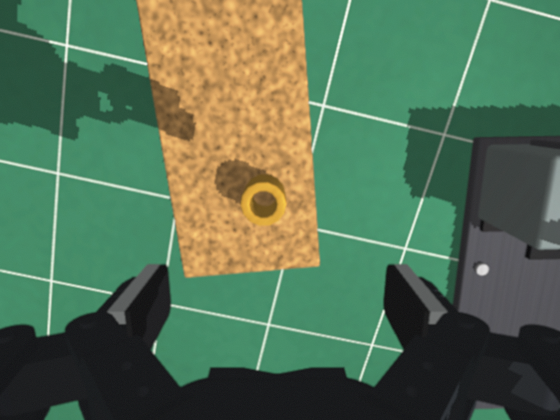

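Sleeve A is at about (264,204) in the wrist view. The stand's pin side is not in view yet. Grasping A now.

```bash
python3 -m handwheel '[[[-1,-0.04,-0.16,-0.6,0],[-1,0,0,-0.8,0],[-1,0,0,-0.8,0],[-1,0,0,-0.42,0],[-1,0,0,0,0],[-1,0,0,0,0],[0,0,0,0,0],[1,0,0,0,0],[1,0,0,0,0],[1,0,0,0,0]]]' 40
python3 -m handwheel '[[[1,0,0,0,0],[1,0,0,0,0],[1,0,0,0.5,0],[1,0,0,1,0],[1,0,0,0.6,0],[1,0,0,0,0]]]'
python3 -m handwheel '[[[1,-0.1,0.6,0.2,0],[1,-0.1,0.6,0.1,0],[1,-0.1,0.8,0.1,0],[1,-0.2,0.8,0,0],[1,-0.2,0.7,0,0],[1,-0.1,0.5,0,0],[1,0,0,0,0],[1,0,0,0,0]]]'
python3 - <<'E'
from h import *
s=ctrl.sense();print(s['eef_pos'])
c=cap('wrist','w4.png');print(proj(c,[s['eef_pos']]))
E
```

```text
time_s: 7.15
eef_pos: [555.2, -131.0, 19.3]
ee_rot: [0.0, -0.109, 0.994, -0.0]
force: [-1.8, 1.5, 5.3]
grip_width: 0.386
grip_force: 39.2
time_s: 7.75
eef_pos: [556.6, -131.7, 127.7]
ee_rot: [0.003, -0.109, 0.994, -0.002]
force: [-0.2, -0.3, -2.6]
grip_width: 0.384
grip_force: 40.5
time_s: 8.55
eef_pos: [514.4, 69.2, 142.4]
ee_rot: [-0.001, -0.11, 0.994, 0.0]
force: [-0.4, -0.3, -2.7]
grip_width: 0.387
grip_force: 40.6
[514.37815316  69.15575735 142.41437188]
[[277.93559832 272.53845475]]
```

View pics/w4.png

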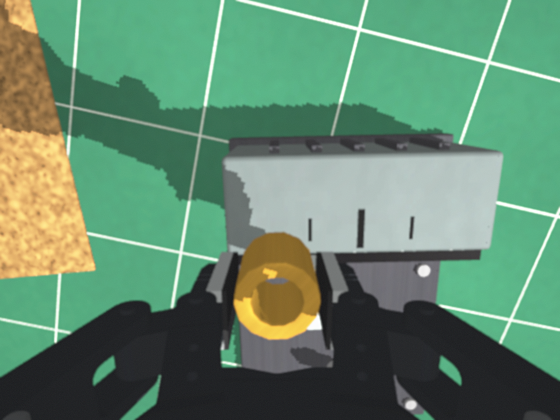

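The sleeve is held between the fingers, with its top ring centred near (278,297). The tab (315,322) is uncomfortably close, so I'll raise first and then measure.

```bash
python3 - <<'E'
from h import *
c=cap('wrist'); s=ctrl.sense(); e=s['eef_pos']
print('sleeve-tcp',onz(c,(278,297),e[2]+20.7)-e)
m=[onz(c,p,84) for p in((310,240),(361,247),(411,240))]
d=m[2]-m[0]; d/=np.linalg.norm(d); ux=np.array([d[1],-d[0],0])
print('strokes',m,np.linalg.norm(m[2]-m[0]),'yaw y',np.degrees(np.arctan2(d[1],d[0])),'pin',m[1]+ux*141)
E
python3 -m handwheel '[[[1,0,0,0.8,0],[1,0,0,0.6,0],[1,0.4,-0.4,0,0],[1,0.8,0,0,0],[1,0.8,0,0,0],[1,0.6,0,0,0],[1,0,0,0,0]]]'
python3 - <<'E'
from h import *
c=cap('wrist','w5.png');e=ctrl.sense()['eef_pos'];print(e,proj(c,[[646,153,64]]))
t=cap('top','t5.png');s=cap('scene','s5.png')
a=c['img'];b=cv2.resize(s['img'][200:340,230:380],None,fx=2,fy=2,interpolation=2);d=cv2.resize(t['img'][125:225,180:300],None,fx=2.4,fy=2.4,interpolation=2)
o=np.zeros((530,800,3),np.uint8);o[:420,:560]=a[:];o=np.vstack([o,])
o[:240,560:800]=d[:240,:240] if d.shape[1]>=240 else 0
o[250:530,560:800]=b[:280,:240]
cv2.imwrite('pics/m5.png',o)
E
```

```text
sleeve-tcp [-0.13762185  0.29350534 20.7       ]
strokes [array([517.28028669,  88.74823304,  84.        ]), array([514.95221034, 119.50340454,  84.        ]), array([504.21531492, 147.28658468,  84.        ])] 59.97859702558437 yaw y 102.58144785241255 pin [652.56642594 150.21704425  84.        ]
time_s: 9.35
eef_pos: [647.2, 47.4, 211.2]
ee_rot: [-0.0, -0.108, 0.994, 0.0]
force: [-0.2, -0.6, -2.1]
grip_width: 0.387
grip_force: 40.8
[645.77403468  47.68468054 211.59226039] [[400.12020714 219.99302474]]
```

View pics/m5.png

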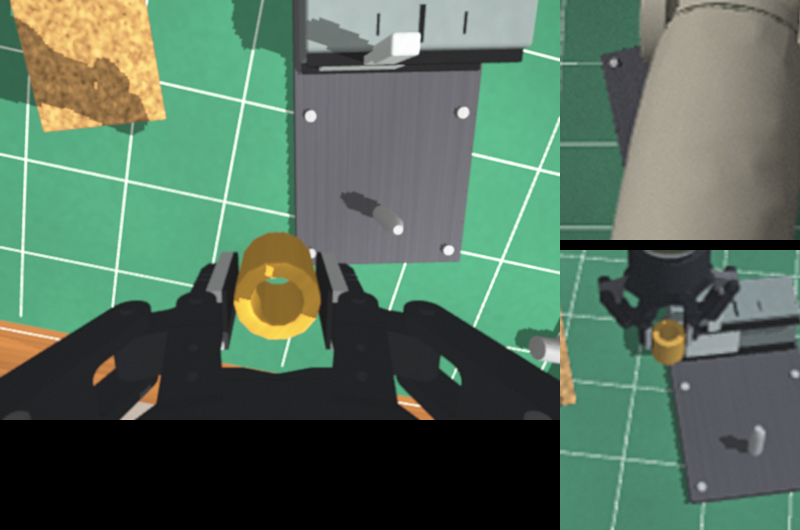

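The wrist view shows the pin tip at (398,229), the bolts at (311,116), (463,112), (448,250) and (313,253), and the tab top at (406,43). The scene crop puts the pin tip at about (329,290).

Run:
```python
from h import *
c=cap('wrist');s=cap('scene');e=ctrl.sense()['eef_pos']
print('sleeve-tcp',onz(c,(278,297),e[2]+20.7)-e)
print('pin wrist',onz(c,(398.5,229),64),'scene',onz(s,(329,289),64))
o1,d1=ray(c,(398.5,229));o2,d2=ray(s,(329,289))
k=np.linalg.lstsq(np.c_[d1,-d2],o2-o1,rcond=None)[0];print('tri',o1+k[0]*d1,o2+k[1]*d2)
B=[onz(c,p,14)[:2] for p in((311,116),(463,112),(448,250),(313,253))]
print('bolts',B,'mid front',(B[0]+B[1])/2,'mid far',(B[2]+B[3])/2)
for i,j in((0,1),(3,2),(0,3),(1,2)): d=B[j]-B[i];print(np.hypot(*d),np.degrees(np.arctan2(d[1],d[0])))
print('tab',onz(c,(406,43),144))
m=onz(c,(422,41),84);print('stroke',m,onz(c,(465,22),84)-onz(c,(379,23),84))
```

```text
sleeve-tcp [-0.07841362 -0.46816526 20.7       ]
pin wrist [651.5352037  155.66707261  64.        ] scene [654.81785139 154.46303287  64.        ]
tri [652.16618057 156.73387071  61.47130049] [653.10369261 154.66465156  60.83228006]
bolts [array([576.91281026,  64.85104225]), array([542.71470578, 200.45761903]), array([674.5774146 , 233.07221408]), array([707.55341987,  99.51153728])] mid front [559.81375802 132.65433064] mid far [691.06541723 166.29187568]
139.8522578089633 104.15407337065344
137.57133172146033 103.86890217766111
135.16034474784414 14.858918248133591
135.83624621991837 13.892578230152083
tab [529.19967741  93.73531836 144.        ]
stroke [511.25281394 121.50454552  84.        ] [-13.84249264  57.68339404   0.        ]
```

```bash
python3 -m handwheel '[[[1,0.04,0.6,0,0.1],[1,0.04,0.8,0,0.1],[1,0.05,0.75,-0.4,0],[1,0,0,-0.8,0],[1,0,0,-0.8,0],[1,0,0,-0.2,0],[1,0,0,0,0],[1,0,0,0,0]]]'
python3 - <<'E'
from h import *
c=cap('wrist','w6.png');s=cap('scene','s6.png');e=ctrl.sense()['eef_pos'];print(e)
o=np.zeros((420,800,3),np.uint8);o[:,:400]=cv2.resize(c['img'][210:390,190:370],(400,400))[0:400].copy() if 0 else np.vstack([cv2.resize(c['img'][210:390,190:370],(400,400),interpolation=2),np.zeros((20,400,3),np.uint8)])
o[:400,400:]=cv2.resize(s['img'][240:340,280:380],(400,400),interpolation=2)
cv2.imwrite('pics/m6.png',o)
E
```

```text
time_s: 10.4
eef_pos: [652.4, 156.3, 106.0]
ee_rot: [0.002, -0.123, 0.992, -0.0]
force: [0.1, -0.2, -2.6]
grip_width: 0.382
grip_force: 40.8
[652.42361397 156.37690706 105.97336117]
```

View pics/m6.png

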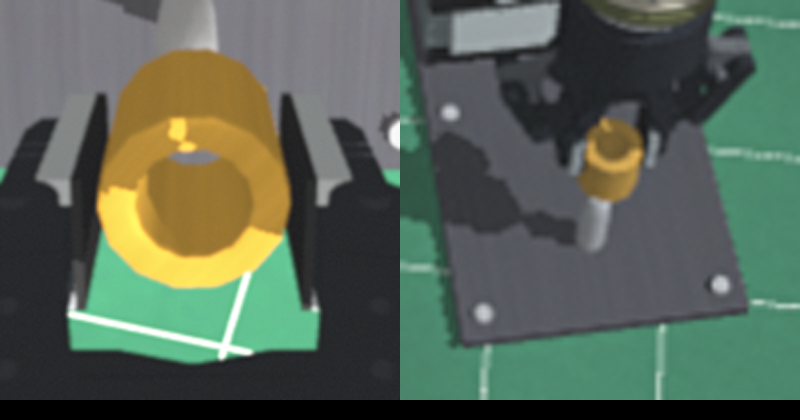

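The views show the sleeve above the pin, perhaps 1–2 mm too far in +y. I'll correct that and lower gently while watching the force.

```bash
python3 -m handwheel '[[[1,0,-0.025,-0.2,0],[1,0,0,-0.2,0],[1,0,0,-0.1,0],[1,0,0,-0.1,0],[1,0,0,-0.06,0],[1,0,0,0,0]]]'
python3 -m handwheel '[[[1,0,0,-0.06,0],[1,0,0,-0.06,0],[1,0,0,0,0]]]'
```

```text
time_s: 11.1
eef_pos: [651.2, 155.3, 69.8]
ee_rot: [-0.0, -0.123, 0.992, 0.0]
force: [-0.4, 0.4, -2.1]
grip_width: 0.379
grip_force: 40.8
time_s: 11.4
eef_pos: [651.1, 155.2, 63.9]
ee_rot: [-0.0, -0.123, 0.992, 0.0]
force: [0.3, 0.7, -2.1]
grip_width: 0.391
grip_force: 40.8
```

```bash
python3 -m handwheel '[[[1,0,0,-0.1,0],[1,0,0,-0.1,0],[1,0,0,-0.1,0],[1,0,0,-0.1,0],[1,0,0,-0.1,0],[1,0,0,-0.1,0],[1,0,0,0,0]]]'
python3 -m handwheel '[[[1,0,0,-0.06,0],[1,0,0,-0.04,0],[1,0,0,0,0]]]'
```

```text
time_s: 12.1
eef_pos: [651.0, 155.2, 33.4]
ee_rot: [-0.001, -0.123, 0.992, -0.0]
force: [0.2, 0.3, -2.6]
grip_width: 0.384
grip_force: 40.7
time_s: 12.4
eef_pos: [651.2, 155.2, 29.1]
ee_rot: [-0.0, -0.123, 0.992, -0.0]
force: [-1.1, -0.3, -2.7]
grip_width: 0.384
grip_force: 40.8
```

```bash
python3 -m handwheel '[[[1,0,0,-0.03,0],[1,0,0,-0.01,0],[1,0,0,0,0],[-0.2,0,0,0,0],[-0.4,0,0,0,0],[-0.4,0,0,0,0],[-0.4,0,0,0.3,0],[-0.4,0,0,0.8,0],[-0.4,0,0,0.8,0],[-0.4,0,0,0.8,0]]]'
python3 -m handwheel '[[[-0.4,0,0,0.9,0],[-0.4,0,0,0.4,0],[-0.4,0,-0.6,0,0],[-0.4,0,-0.8,0,0],[-0.4,0,-0.4,0,0],[-0.4,0,0,0,0]]]'
python3 - <<'E'
from h import *
c=cap('wrist','w7.png');s=cap('scene','s7.png');print(ctrl.sense()['eef_pos'])
o=np.zeros((600,800,3),np.uint8);o[:420,:560]=c['img']
o[:240,560:]=cv2.resize(s['img'][240:320,290:370],(240,240),interpolation=2)
o[250:490,560:]=cv2.resize(s['img'][180:260,70:150],(240,240),interpolation=2)
cv2.imwrite('pics/m7.png',o)
E
```

```text
time_s: 13.4
eef_pos: [651.3, 155.3, 165.3]
ee_rot: [0.001, -0.123, 0.992, -0.0]
force: [0.2, -0.5, 0.2]
grip_width: 0.699
grip_force: 0.0
time_s: 14.0
eef_pos: [651.4, 62.7, 228.7]
ee_rot: [0.001, -0.122, 0.993, -0.0]
force: [0.6, 0.6, -0.2]
grip_width: 0.699
grip_force: 0.0
[651.34294541  65.48720611 228.31463922]
```

View pics/m7.png

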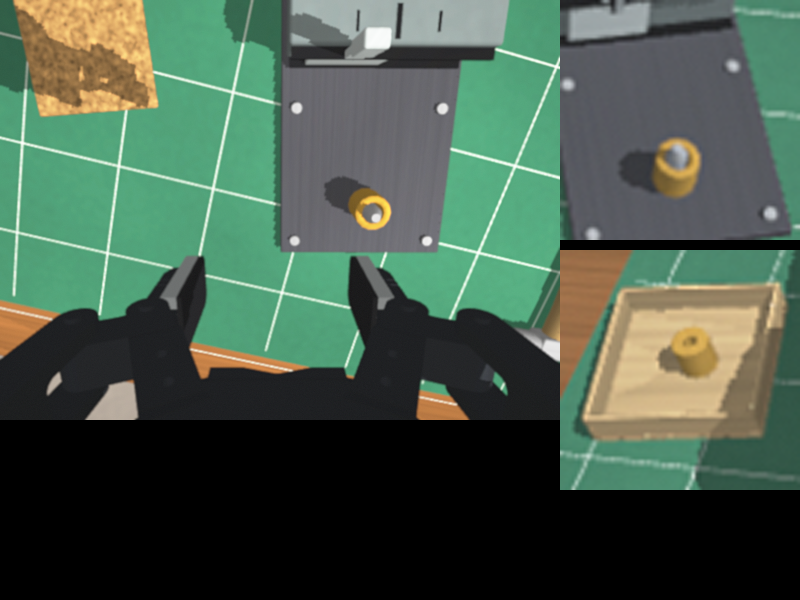

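A sits down over the pin, with the tip visible inside the bore at (375,215). B stands in the middle of the tray, and the tab top is at (377,37). Next I go above the tab, expected at (530,94), and pinch it.

```bash
python3 -m handwheel '[[[-0.6,-0.5,0.1,0,0],[-0.6,-0.8,0.2,0,0],[-0.6,-0.8,0.2,0,0],[-0.6,-0.33,0.07,0,0],[-0.6,0,0,-0.6,0],[-0.6,0,0,-0.4,0],[-0.6,0,0,0,0],[-0.6,0,0,0,0]]]' 60
python3 - <<'E'
from h import *
e=ctrl.sense()['eef_pos'];c=cap('wrist','w8.png');s=cap('scene');print(e)
print(proj(c,[[530,94,144],e]))
o=np.zeros((420,800,3),np.uint8);o[:,:560]=c['img'];o[:240,560:]=cv2.resize(s['img'][190:270,280:360],(240,240),interpolation=2);cv2.imwrite('pics/m8.png',o)
E
```

```text
time_s: 14.9
eef_pos: [530.1, 94.5, 178.2]
ee_rot: [0.0, -0.124, 0.992, -0.0]
force: [0.3, -0.4, 0.5]
grip_width: 0.803
grip_force: 0.0
[530.10106317  94.53615614 178.2310603 ]
[[276.83605011 243.49105911]
 [277.95178362 272.55536093]]
```

View pics/m8.png

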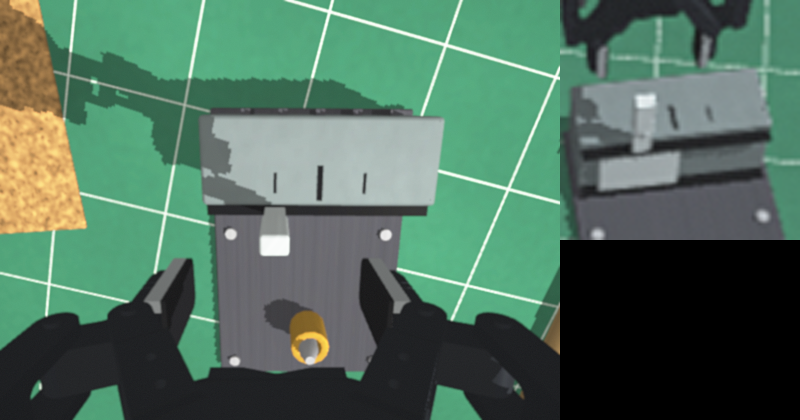

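The tab top is at (274,244), within about 2 mm of the prediction. I'll descend, pinch it and push 30 mm along the stand's +y.

```bash
python3 -m handwheel '[[[-0.6,0.005,-0.03,-0.5,0],[-0.6,0,0,-0.5,0],[-0.6,0,0,-0.28,0],[-0.6,0,0,0,0],[0,0,0,0,0],[1,0,0,0,0],[1,0,0,0,0],[1,0,0,0,0],[1,0,0,0,0]]]' 60
python3 -m handwheel '[[[1,-0.024,0.097,0,0],[1,-0.024,0.097,0,0],[1,-0.024,0.097,0,0],[1,-0.024,0.097,0,0],[1,-0.024,0.097,0,0],[1,-0.024,0.097,0,0],[1,0,0,0,0],[1,0,0,0,0],[1,0,0,0,0]]]'
python3 - <<'E'
from h import *
s=ctrl.sense();print(s['eef_pos'],s['force']);c=cap('wrist','w9.png');s=cap('scene','s9.png')
o=np.zeros((420,800,3),np.uint8);o[:,:560]=c['img'];o[:240,560:]=cv2.resize(s['img'][190:270,280:360],(240,240),interpolation=2);cv2.imwrite('pics/m9.png',o)
E
```

```text
time_s: 15.9
eef_pos: [530.3, 92.8, 114.3]
ee_rot: [0.001, -0.123, 0.992, 0.0]
force: [-2.2, 3.7, 6.1]
grip_width: 0.171
grip_force: 58.9
time_s: 16.8
eef_pos: [523.7, 120.0, 114.3]
ee_rot: [0.001, -0.123, 0.992, -0.001]
force: [-0.3, -8.9, 4.6]
grip_width: 0.173
grip_force: 58.9
[523.69736047 119.96000869 114.31492881] [-0.34097776 -8.88405118  4.63323616]
```

View pics/m9.png

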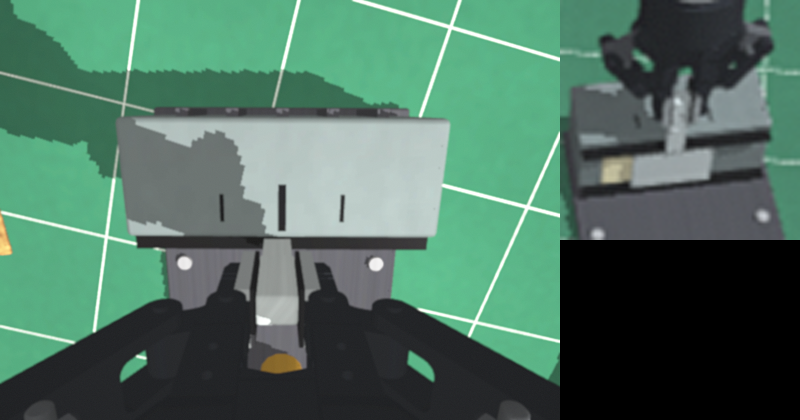

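The tab (column 277) sits just short of the broad stroke (column 282), roughly 28 mm open, and the spring reads 8.9 N. I'll add 1.5 mm, settle and check.

```bash
python3 -m handwheel '[[[1,-0.007,0.03,0,0],[1,0,0,0,0],[1,0,0,0,0],[1,0,0,0,0],[1,0,0,0,0],[1,0,0,0,0]]]'
python3 - <<'E'
from h import *
s=ctrl.sense();print(s['eef_pos'],s['force'],s['grip_force'],abs(s['dq']).max())
print(ctrl.finish_job())
E
```

```text
time_s: 17.5
eef_pos: [523.3, 121.3, 114.3]
ee_rot: [0.001, -0.123, 0.992, -0.001]
force: [-0.7, -9.1, 4.9]
grip_width: 0.173
grip_force: 59.0
[523.32881307 121.3459813  114.31442692] [-0.6861084  -9.12430234  4.89360376] 58.95100772380829 0.0008681247387627023
the job is handed in; nothing more can be done
None
```

I handed the job in at 17.5 s, with no verdict returned: sleeve A is let go on the pin, reject B is in the tray, and the gripper is holding the shutter still at about half travel (roughly 29–30 mm, 9.1 N spring force).

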